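# Fold the seed guard and post it in its box

### The arm

A 7-joint arm with a two-finger parallel gripper is mounted at the origin on the work surface. World frame = base frame: x ahead of the robot, y to its left, z up, the work surface at z = 0. Lengths are in mm, angles in rad, forces in N, time in s.
With the tool pointing down it reaches from about 425 to 1025 mm from the base axis. Payload 9.4 kg.
Tool frame: the origin (TCP) lies at the very end of the fingers, on their centre line; the grasp point (between the pads) lies 19 mm behind it (r.tcp_to_grasp is the distance from the TCP to the grasp point, in mm); z points along the fingers, y is the line along which they close (so a half turn about z gives the same grasp; the last joint's range is limited). The gripper opens to 85 mm and grips with 20 to 120 N. Pads are 22 mm wide; open, the fingers measure 114 mm over their backs; the gripper's body (76 mm by 85 mm) begins 54 mm behind the grasp point. The pads swing forward as they close: fully open they stand 13 mm farther back than shut.
Start: joints at [-1.24, 0.599, -0.003, 1.599, 0.002, 0.943, -0.08], TCP at [287.532, 665.544, 231.275] pointing down, gripper open.
Joint ranges: [-2.57, 2.57], [-0.35, 1.97], [-1.29, 1.29], [0.11, 2.56], [-1.05, 4.19], [0.11, 1.86], [-2.63, 2.63]. Speed limits (rad/s): [2.22, 2.22, 3.01, 3.01, 3.14, 3.14, 3.14].

### API

Orientations are given as a rotation vector (axis times angle).
In Python, from bench import sense, grab_frame, get_calibration, job_done, r gives the robot as it stands.
- The arm moves only by the tool apply_moves, never from a script. Its argument "commands" is a list of rows, each an object with "delta_pos": the shift along the tool's x, y, z in mm, a list of three; "rot": the turn, a rotation vector about the tool's x, y, z in rad, a list of three; "fingers": the opening, from 0 (shut) to 1 (fully open). In form: [{"delta_pos": [dx, dy, dz], "rot": [wx, wy, wz], "fingers": fingers}, ...]. A call has 1 to 12 rows; each row is the pose to reach, as a shift and turn from the pose commanded when the call began, along the tool's axes at that moment; what a row does not reach only later rows make up. A row lasts 1/12 s, in which the tool goes at most 41.7 mm and 7.16 degrees, less where a joint would pass 70% of its speed; a pose out of reach is approached as far as the arm can. A call with a gripper value outside its range is refused whole. The fingers move at their own pace and stop on an object; "newtons" is the grip in N (left out, the last holds). Time passes only in rows, so rows that repeat a pose let the fingers close. It gives the time, the measured TCP pose, the force, the opening and the grip force at its end, in the units of the state.
- sense(): the state, without advancing time (a new reading comes with each control period).
- grab_frame(name): name is "scene" or "top" or "wrist"; returns (picture, depth): 420x560x3 uint8, blue, green, red; 420x560 float32, mm along the optical axis (not along the pixel's ray), 0 where there is no reading.
- get_calibration(name): a dict with "fx", "fy", "cx", "cy" (pixels), "origin" and "orientation" of the camera in the world. Camera axes: x right, y down, z forward; pixel columns grow to the right and rows downward; lengths in mm; the calibration is good to about 2 mm. A picture is of the moment at which its call begins: read the wrist's pose just before it. get_calibration takes no time and is no camera call; for the wrist camera it gives the pose at the moment of the call.
- job_done(): hands the job in; it is judged then, once.
The state is a dict: "time_s": time; "joint_pos": joint angles; "joint_velocities": joint speeds; "joint_torque": joint torques, N m; "eef_pos": TCP position; "tool_rot": TCP orientation; "ft_force": force on the tool from outside, world axes, zero at the start; "wrist_torque": the same for the moment, N m; "grip_width": opening from 0.0 (shut) to 1.0 (fully open); "grasp_force": force on a finger pad.
Only numpy, scipy, OpenCV 4.12 (cv2) and the standard library are available. Lean on these libraries where they do the work, as an engineer would, in place of code of your own. Each camera call takes 0.05 s, during which the arm holds its last target. There are 200 camera calls.

### The job

Put the budgie's seed guard away: take the three-panel folding guard away from round the treat bowl and stand it where there is room, fold its yellow leaf fully in against the white panel first and then the blue leaf over the yellow one. Post the folded guard down through the red sprung flap in the top of its box, so that it lies inside with the flap shut again. Leave the treat bowl, canister, night light and perch bracket undisturbed where they are.

Things in the scene. Friction and masses are not known exactly. Their poses are not given: they have to be found in the camera images.
- guard_mid (a point): Centre of the white middle panel of the loose folding seed guard (rigid plastic, about 0.35 kg). The panel stands upright: 130 long (its x axis), 8 thick (y), 70 high (z up); this point is 35 above its foot. Two leaves, also 8 thick and 70 high, hinge on its ends and fold to its +y side: yellow at the -x end, blue at the +x end. At the start the bowl stands on its +y side between the leaves.
- guard_pack (a point): Where the centre of the folded guard will be: 10 from guard_mid towards its +y, half-way up, same axes. Folded, the guard is a pack 140 long (x), 28 thick (y), 70 high: from guard_mid, white lies at y -4 to 4, yellow 6 to 14, blue 16 to 24. The guard can be lifted by pinching the top edge of the white panel, or of the pack; the leaves keep their angles by hinge friction.
- yellow_leaf (a joint): Yellow leaf's angle (rad): 0 = straight out in line with the white panel, 1.57 = square to it, 3.14 = folded flat on it (stop). Upright hinge at x -65, y +5 from guard_mid; the leaf reaches 118 from the hinge, its mid-plane 5 off the hinge axis towards the outside of the U. Friction hinge (0.02 N m), stays where left. Starts at 1.25 to 1.75.
- blue_leaf (a joint): Blue leaf's angle (rad), counted alike: 0 straight out, 1.57 square, 3.14 folded over the folded yellow leaf (stop). Upright hinge at x +65, y +10 from guard_mid; the leaf reaches 118 from the hinge, its mid-plane 10 off the hinge axis towards the outside of the U. Same friction. Folded first, it is in the yellow leaf's way. Starts at 1.25 to 1.75.
- box_slot (a point): Centre of the slot in the top of the fixed store box, level with its upper face, 136 above the table. The box is 190 (x axis) by 82 (y) by 136 high, wooden with clear sides. The slot is 164 (x) by 46 (y) through a lid 6 thick, the flap just under it; inside, the box is 176 by 68 and its floor is 129 below this point.
- flap (a joint): Angle (rad) of the red flap closing the slot from below: 0 = shut, level; 1.45 = hanging down. Hinged along the slot's -y edge, 43 wide, it swings down into the box only and springs shut. Light spring: 0.02 N m shut, 0.05 wide open (1 to 4 N push). Pushed about 30 down, the guard usually slides on through by its own weight; if not, press it on down.
- bowl_center (a point): Centre of the loose ceramic treat bowl, blue, 76 in diameter, 30 high, half-way up. Not to be disturbed.
- canister_center (a point): Centre of the closed plastic canister with a green twist cap, orange, 66 in diameter, 95 high, half-way up. Loose, not to be disturbed.
- night_light_center (a point): Centre of the white plastic night light, loose: base 60 (x) by 75 (y) by 35 high with a toggle on its -x side, round shade 52 in diameter up to 85 high; half-way up. Not to be disturbed.
- bracket_center (a point): Centre of the loose steel perch bracket: foot plate 60 (x) by 50 (y), an upright on its +x edge, 45 high; half-way up. Not to be disturbed.

How it is judged:
By the outcome, as a careful person would: the job done as asked, in the order asked, and still so for the second after the job is handed in, with the robot touching nothing.
It also fails if it takes over 72 s, if anything falls off the work surface, if the arm or the gripper's body presses on something with over 40 N, if the wrist force passes 120 N, or if a joint passes its speed limit or range.

## Working session

There is one attempt and no reset: what is moved stays moved. The work goes in short steps, Python scripts to look and compute and a tool call to move; the robot and the scene stay as the last step left them, time stands still between calls to the robot, and variables do not carry over. Pictures are saved under pics/ and viewed, at most 10 in all, crops included, and the job is handed in when it is done.

Besides the shell and the picture viewer there is one more tool, called in YAML: its name, and indented under it one key for each argument. apply_moves: Moves the arm, as the interface text tells. Its arguments: {"type":"object","properties":{"commands":{"type":"array"},"newtons":{"type":"number"}},"required":["commands"]}

```bash
ls; mkdir -p pics
cat > h.py <<'E'
import numpy as np,cv2
from bench import sense,grab_frame,get_calibration,job_done,r
from scipy.spatial.transform import Rotation as R
def cal(n):
    c=get_calibration(n);o=np.array(c["orientation"],float)
    M=o if o.shape==(3,3) else R.from_rotvec(o).as_matrix()
    return c,np.array(c["origin"],float),M
def cloud(d,C):
    c,o,M=C;v,u=np.mgrid[:420,:560]
    P=np.stack([(u-c["cx"])/c["fx"]*d,(v-c["cy"])/c["fy"]*d,d],-1)
    return P@M.T+o
E
python3 - <<'E'
from h import *
s=sense();print(s)
for n in("scene","top"):
    C=cal(n);print(C[0]);p,d=grab_frame(n);cv2.imwrite(f"pics/{n}0.png",p);np.savez(f"{n}0.npz",p=p,P=cloud(d,C),d=d)
E
```

```text
pics
{'time_s': 0.0, 'joint_pos': array([-1.23968796,  0.6001453 , -0.00257064,  1.60013428,  0.00178376,
        0.94289542, -0.07980023]), 'joint_velocities': array([-0.00026885, -0.00160458, -0.00179089, -0.00145439,  0.00089179,
        0.00022413, -0.00096283]), 'joint_torque': array([-4.76220721e-04, -7.76467896e+01,  1.56500615e+00, -2.57997000e+01,
        1.23688192e-02,  9.11537645e-03,  2.89424838e-05]), 'eef_pos': array([287.3411171 , 665.1098003 , 230.40041093]), 'tool_rot': array([-6.36002638e-01, -3.07633038e+00,  2.46074083e-03]), 'ft_force': array([-0.15937631, -0.40772244, -0.11120114]), 'wrist_torque': array([-0.0133479 , -0.00329235, -0.00826903]), 'grasp_force': 0.0, 'grip_width': 0.9976875973275569}
{'fx': 522.4837032053663, 'fy': 522.4837032053663, 'cx': 278.87281560556994, 'cy': 204.49795342179422, 'origin': array([1158.99088541,  292.41113434,  939.78503702]), 'orientation': array([-1.36353868, -2.32061334,  0.81310739])}
{'fx': 406.5625872627199, 'fy': 406.5625872627199, 'cx': 282.88895695746584, 'cy': 207.16673289049638, 'origin': array([ 419.70537196,  -24.46617973, 1080.54652044]), 'orientation': array([-2.11979092,  2.14062925, -0.19881303])}
```

View pics/scene0.png

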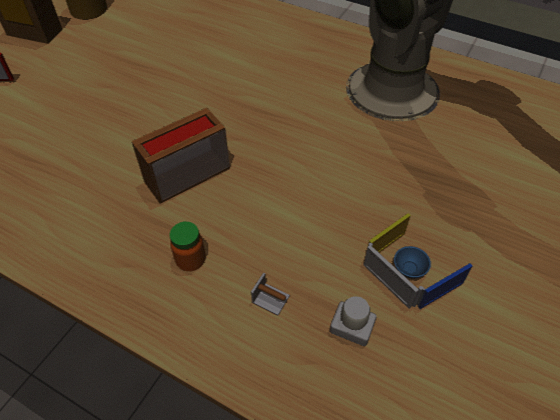

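View pics/top0.png

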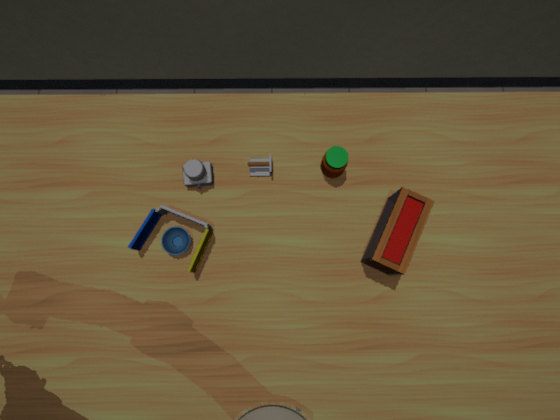

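The scene view shows the box at about (182,150), the guard round the bowl at (412,262), the night light at (354,318), the bracket at (268,295) and the canister at (187,245). In the top view the guard is at (180,235) and the slot at (403,230).

```bash
cat > m.py <<'E'
from h import *
def masks(p):
    h=cv2.cvtColor(p,cv2.COLOR_BGR2HSV);H,S,V=[h[...,i].astype(int) for i in range(3)]
    return dict(yellow=(H>24)&(H<34)&(S>200)&(V>60),blue=(H>112)&(H<126)&(S>190),red=((H<4)|(H>175))&(S>200)&(V>90),green=(H>50)&(H<75)&(S>150),bowl=(H>98)&(H<111)&(S>100),white=(S<60)&(V>90),orange=(H<12)&(S>180))
def rect(q):
    (c,w,a)=cv2.minAreaRect(q.astype(np.float32));return np.round(c,1),np.round(w,1),round(a,1)
E
python3 - <<'E'
from m import *
for n in("scene","top"):
    f=np.load(n+"0.npz");p,P,d=f["p"],f["P"],f["d"]
    tb=P[(d>0)&(abs(P[...,2])<12)];print(n,"table z",np.median(tb[:,2]))
    for k,m in masks(p).items():
        m=m&(d>0)&(P[...,0]>300)&(P[...,0]<900)&(abs(P[...,1])<450)&(P[...,2]>8)
        nc,l,st,_=cv2.connectedComponentsWithStats(m.astype(np.uint8))
        for i in range(1,nc):
            if st[i,4]>25:
                q=P[l==i];z=np.percentile(q[:,2],[5,50,95]);
                t=q[q[:,2]>z[2]-8]
                print(k,st[i],"z",z.round(),"mean",q.mean(0).round(),"toprect",*rect(t[:,:2]))
E
```

```text
scene table z -0.01934328038367994
red [143 116  70  39 880] z [129. 132. 134.] mean [ 539. -317.  132.] toprect [ 537.6 -315.3] [ 46.3 156.6] 64.5
green [170 222  29  26 523] z [92. 95. 97.] mean [ 731. -168.   95.] toprect [ 730.5 -168.7] [56.  54.2] 6.8
bowl [394 247  36  31 624] z [ 9. 18. 31.] mean [519. 243.  19.] toprect [529.1 244.7] [73.4 70.8] 16.8
white [368 243  50  48 223] z [67. 70. 73.] mean [588. 218.  70.] toprect [587.3 216.4] [131.5  12.7] 66.3
white [251 273  14  20  43] z [43. 45. 48.] mean [732.  -1.  45.] toprect [730.6  -1.2] [47.   4.9] 0.4
white [344 297  25  24 471] z [80. 84. 87.] mean [709. 195.  84.] toprect [707.6 194.4] [46.4 43.9] 25.4
white [331 302  45  38 458] z [31. 34. 37.] mean [717. 199.  34.] toprect [708.4 194.2] [56.8 72.1] 6.5
orange [142 115  73  41 995] z [129. 132. 135.] mean [ 539. -316.  132.] toprect [ 538.6 -313.5] [ 53.5 158.6] 64.9
orange [171 237  33  33 482] z [13. 55. 73.] mean [ 750. -153.   49.] toprect [ 741.6 -157.7] [33.1 61.1] 45.2
top table z 0.014704762880455746
yellow [190 242  14  29  69] z [54. 69. 73.] mean [484. 185
[... 332 characters left out ...]
.  55.] toprect [553.7 322.2] [  7.9 109.7] 59.5
bowl [162 227  28  28 500] z [ 9. 18. 31.] mean [528. 250.  19.] toprect [526.6 246.9] [71.1 70.1] 36.4
white [265 154   6  21  44] z [30. 44. 46.] mean [726.   3.  42.] toprect [727.3   2. ] [ 2.8 48.5] 89.7
white [183 160  28  25 422] z [32. 82. 87.] mean [703. 193.  65.] toprect [704.2 196.1] [43.1 44.3] 4.8
white [156 205  52  23 158] z [67. 70. 73.] mean [586. 222.  70.] toprect [583.8 221.9] [136.2  17.9] 71.3
orange [322 165  19  13  88] z [22. 47. 66.] mean [ 700. -156.   45.] toprect [ 701.  -156.6] [46.4 10.4] 67.4
orange [ 382  196   43   69 1309] z [128. 131. 134.] mean [ 536. -314.  130.] toprect [ 536.5 -313.7] [ 45.2 162.1] 64.2
```

Run:
```python
from m import *
# guard: cast top-edge pixels on z=70 plane with masks by height, both views
def ray(n,m,z):
    c,o,M=cal(n);v,u=np.nonzero(m);D=np.stack([(u-c["cx"])/c["fx"],(v-c["cy"])/c["fy"],np.ones(len(u))],-1)@M.T
    return (o+D*((z-o[2])/D[:,2])[:,None])[:,:2]
for n in("scene","top"):
    f=np.load(n+"0.npz");p,P,d=f["p"],f["P"],f["d"]
    h=cv2.cvtColor(p,cv2.COLOR_BGR2HSV);H,S,V=[h[...,i].astype(int) for i in range(3)]
    reg=(d>0)&(P[...,2]>64)&(P[...,2]<78)&(P[...,0]>400)&(P[...,0]<650)&(P[...,1]>100)&(P[...,1]<400)
    for k,mm in dict(white=S<70,yellow=(H>22)&(H<36)&(S>150),blue=(H>105)&(H<128)&(S>150)).items():
        q=ray(n,reg&mm,70)
        c=q.mean(0);vx=np.linalg.svd(q-c)[2][0];vx*=np.sign(vx[1]) if abs(vx[1])>.5 else np.sign(vx[0]);t=(q-c)@vx
        print(n,k,len(q),"ang",np.degrees(np.arctan2(vx[1],vx[0])).round(1),"ends",(c+t.min()*vx).round(),(c+t.max()*vx).round(),"mid",(c+vx*(t.min()+t.max())/2).round(1))
    # box top
    reg=(d>0)&(P[...,2]>124)&(P[...,2]<142)&(P[...,0]>400)&(P[...,0]<680)&(P[...,1]<-180)&(P[...,1]>-450)
    c=cv2.minAreaRect(ray(n,reg,136).astype(np.float32));print("boxtop",c,"box4",cv2.boxPoints(c).round().tolist())
    c=cv2.minAreaRect(ray(n,reg&masks(p)["red"],129).astype(np.float32));print("red",c)
```

```text
scene white 360 ang 74.3 ends [570. 154.] [615. 314.] mid [592.4 233.9]
scene yellow 188 ang -22.9 ends [449. 202.] [552. 158.] mid [500.8 179.8]
scene blue 193 ang 150.0 ends [606. 294.] [509. 350.] mid [557.4 321.7]
boxtop ((543.1732788085938, -308.8685607910156), (95.9422836303711, 193.14820861816406), 64.54251861572266) box4 [[435.0, -311.0], [610.0, -394.0], [651.0, -307.0], [477.0, -224.0]]
red ((535.6507568359375, -317.95220947265625), (39.5097541809082, 156.73756408691406), 64.45470428466797)
top white 207 ang 81.4 ends [572. 156.] [600. 341.] mid [586.  248.4]
top yellow 166 ang -22.8 ends [446. 203.] [550. 159.] mid [498.1 180.8]
top blue 133 ang 149.5 ends [600. 294.] [508. 348.] mid [553.9 321.4]
boxtop ((535.1514892578125, -310.1732482910156), (84.16309356689453, 191.6083221435547), 64.38922119140625) box4 [[431.0, -307.0], [603.0, -390.0], [640.0, -314.0], [467.0, -231.0]]
red ((535.9132690429688, -313.6565246582031), (42.227813720703125, 156.9416046142578), 64.3815689086914)
```

```bash
cat >> h.py <<'E'
def togo(x,y,z,a):
    "delta to world TCP (x,y,z), tool down, tool y at angle a deg"
    s=sense();T=R.from_rotvec(s["tool_rot"]);a=np.radians(a)
    ty=np.array([np.cos(a),np.sin(a),0]);tz=np.array([0,0,-1.]);G=R.from_matrix(np.stack([np.cross(ty,tz),ty,tz],1))
    print("pos",np.round(s["eef_pos"],1),"dpos",(T.inv().apply(np.array([x,y,z])-s["eef_pos"])).round(1),"rot",(T.inv()*G).as_rotvec().round(3),"t",s["time_s"],"w",round(s["grip_width"],3),"F",np.round(s["ft_force"],1))
E
python3 -c "
from h import *
togo(586,219,200,-21)"
```

```text
pos [287.3 665.2 230.5] dpos [-451.1 -291.1   31. ] rot [-1.00e-03  1.00e-03  1.53e+00] t 0.1 w 1.001 F [-0.5 -0.4  0.8]
```

apply_moves:
  commands:
    - {"delta_pos":[-451,-291,31],"rot":[0,0,1.53],"fingers":0.6}
    - {"delta_pos":[-451,-291,31],"rot":[0,0,1.53],"fingers":0.6}
    - {"delta_pos":[-451,-291,31],"rot":[0,0,1.53],"fingers":0.6}
    - {"delta_pos":[-451,-291,31],"rot":[0,0,1.53],"fingers":0.6}
    - {"delta_pos":[-451,-291,31],"rot":[0,0,1.53],"fingers":0.6}
    - {"delta_pos":[-451,-291,31],"rot":[0,0,1.53],"fingers":0.6}
    - {"delta_pos":[-451,-291,31],"rot":[0,0,1.53],"fingers":0.6}
    - {"delta_pos":[-451,-291,31],"rot":[0,0,1.53],"fingers":0.6}
    - {"delta_pos":[-451,-291,31],"rot":[0,0,1.53],"fingers":0.6}
    - {"delta_pos":[-451,-291,31],"rot":[0,0,1.53],"fingers":0.6}
    - {"delta_pos":[-451,-291,31],"rot":[0,0,1.53],"fingers":0.6}
    - {"delta_pos":[-451,-291,31],"rot":[0,0,1.53],"fingers":0.6}

```text
time_s: 1.1
eef_pos: [565.9, 249.0, 202.3]
tool_rot: [-2.568, -1.81, 0.0]
ft_force: [0.1, 0.4, -0.4]
grip_width: 0.601
grasp_force: 0.0
```

apply_moves:
  commands:
    - {"delta_pos":[0,0,0],"rot":[0,0,0],"fingers":0.6}
    - {"delta_pos":[0,0,0],"rot":[0,0,0],"fingers":0.6}

```text
time_s: 1.27
eef_pos: [566.5, 247.7, 202.2]
tool_rot: [2.566, 1.81, -0.001]
ft_force: [-0.3, 1.4, 0.7]
grip_width: 0.601
grasp_force: 0.0
```

Run:
```python
from h import *
togo(586,219,200,-21)
C=cal("wrist");p,d=grab_frame("wrist");cv2.imwrite("pics/w1.png",p);np.savez("w1.npz",p=p,P=cloud(d,C),d=d);print(C[0]["origin"])
```

```text
pos [566.5 247.7 202.2] dpos [-20.5  28.    2.2] rot [0.001 0.001 0.025] t 1.2667 w 0.601 F [-0.3  1.4  0.7]
[590.08922811 312.73225447 345.09747894]
```

View pics/w1.png

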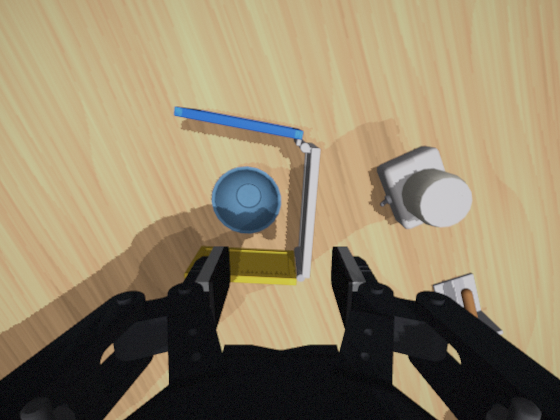

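The wrist view shows the white panel's top edge running from (313,148) to (305,277). Blue leaves its top end and yellow its lower end, with the bowl inside at (247,200).

```bash
cat > w.py <<'E'
from m import *
def line(q):
    c=q.mean(0);v=np.linalg.svd(q-c)[2][0];t=(q-c)@v;n=(q-c)@np.array([-v[1],v[0]]);a,b=np.percentile(t,[0.5,99.5])
    return dict(n=len(q),ang=round(float(np.degrees(np.arctan2(v[1],v[0]))%180),1),mid=(c+v*(a+b)/2).round(1),ends=[(c+a*v).round(1),(c+b*v).round(1)],th=np.ptp(np.percentile(n,[2,98])).round(1))
def guard(p,P,d,lo=64,hi=76,box=None):
    h=cv2.cvtColor(p,cv2.COLOR_BGR2HSV);H,S,V=[h[...,i].astype(int) for i in range(3)]
    reg=(d>0)&(P[...,2]>lo)&(P[...,2]<hi)
    if box: reg&=(P[...,0]>box[0])&(P[...,0]<box[1])&(P[...,1]>box[2])&(P[...,1]<box[3])
    for k,m in dict(white=(S<60)&(V>80),yellow=(H>20)&(H<36)&(S>150),blue=(H>100)&(H<128)&(S>120)).items():
        m=cv2.morphologyEx((reg&m).astype(np.uint8),cv2.MORPH_OPEN,np.ones((3,3)))
        nc,l,st,_=cv2.connectedComponentsWithStats(m)
        if nc>1: i=1+np.argmax(st[1:,4]);print(k,line(P[l==i][:,:2]))
E
python3 - <<'E'
from w import *
f=np.load("w1.npz");guard(f["p"],f["P"],f["d"],box=(400,650,100,400))
E
```

```text
white {'n': 1275, 'ang': 69.0, 'mid': array([587.1, 220.1]), 'ends': [array([611.7, 284.2]), array([562.5, 155.9])], 'th': np.float64(16.4)}
yellow {'n': 601, 'ang': 157.4, 'mid': array([522.1, 171.6]), 'ends': [array([492.1, 184.1]), array([552.1, 159. ])], 'th': np.float64(7.7)}
blue {'n': 1148, 'ang': 150.0, 'mid': array([555.4, 321.5]), 'ends': [array([507.9, 349. ]), array([603. , 294.1])], 'th': np.float64(7.5)}
```

```bash
python3 -c "
from h import *
togo(587,220,47,-21)"
```

```text
pos [565.4 250.  202.1] dpos [-21.1  30.4 155.1] rot [-0.     0.001  0.029] t 1.3167 w 0.594 F [-0.4  0.3  0.2]
```

apply_moves:
  commands:
    - {"delta_pos":[-21,29,30],"rot":[0,0,0.027],"fingers":0.6}
    - {"delta_pos":[-21,29,70],"rot":[0,0,0.027],"fingers":0.6}
    - {"delta_pos":[-21,29,110],"rot":[0,0,0.027],"fingers":0.6}
    - {"delta_pos":[-21,29,145],"rot":[0,0,0.027],"fingers":0.6}
    - {"delta_pos":[-21,29,155],"rot":[0,0,0.027],"fingers":0.6}
    - {"delta_pos":[-21,29,155],"rot":[0,0,0.027],"fingers":0.3}
    - {"delta_pos":[-21,29,155],"rot":[0,0,0.027],"fingers":0.1}
    - {"delta_pos":[-21,29,155],"rot":[0,0,0.027],"fingers":0}
    - {"delta_pos":[-21,29,155],"rot":[0,0,0.027],"fingers":0}
    - {"delta_pos":[-21,29,155],"rot":[0,0,0.027],"fingers":0}
    - {"delta_pos":[-21,29,155],"rot":[0,0,0.027],"fingers":0}
  newtons: 40

```text
time_s: 2.23
eef_pos: [587.0, 222.3, 49.9]
tool_rot: [2.586, 1.783, 0.006]
ft_force: [-0.3, 0.6, 9.2]
grip_width: 0.083
grasp_force: 41.4
```

apply_moves:
  commands:
    - {"delta_pos":[0,0,-5],"rot":[0,0,0],"fingers":0}
    - {"delta_pos":[0,0,-20],"rot":[0,0,0],"fingers":0}
    - {"delta_pos":[0,0,-35],"rot":[0,0,0],"fingers":0}
    - {"delta_pos":[0,0,-50],"rot":[0,0,0],"fingers":0}
    - {"delta_pos":[0,0,-65],"rot":[0,0,0],"fingers":0}
    - {"delta_pos":[0,0,-75],"rot":[0,0,0],"fingers":0}
    - {"delta_pos":[0,0,-80],"rot":[0,0,0],"fingers":0}

```text
time_s: 2.82
eef_pos: [586.1, 221.6, 129.4]
tool_rot: [2.587, 1.783, 0.003]
ft_force: [0.9, 0.8, -3.7]
grip_width: 0.084
grasp_force: 39.6
```

```bash
python3 -c "
from h import *
togo(610,-20,125,0)"
```

```text
pos [586.1 221.6 129.4] dpos [-217.2  108.4    4.2] rot [ 0.002 -0.001 -0.364] t 2.8167 w 0.084 F [ 0.9  0.8 -3.7]
```

apply_moves:
  commands:
    - {"delta_pos":[-5,2,0],"rot":[0,0,-0.01],"fingers":0}
    - {"delta_pos":[-17,8,0],"rot":[0,0,-0.03],"fingers":0}
    - {"delta_pos":[-37,18,0],"rot":[0,0,-0.06],"fingers":0}
    - {"delta_pos":[-60,30,0],"rot":[0,0,-0.1],"fingers":0}
    - {"delta_pos":[-85,42,0],"rot":[0,0,-0.14],"fingers":0}
    - {"delta_pos":[-110,55,0],"rot":[0,0,-0.18],"fingers":0}
    - {"delta_pos":[-135,67,0],"rot":[0,0,-0.22],"fingers":0}
    - {"delta_pos":[-160,80,0],"rot":[0,0,-0.26],"fingers":0}
    - {"delta_pos":[-182,91,0],"rot":[0,0,-0.3],"fingers":0}
    - {"delta_pos":[-200,100,0],"rot":[0,0,-0.33],"fingers":0}
    - {"delta_pos":[-212,106,0],"rot":[0,0,-0.355],"fingers":0}
    - {"delta_pos":[-217,108,0],"rot":[0,0,-0.364],"fingers":0}

```text
time_s: 3.82
eef_pos: [608.8, -23.5, 126.8]
tool_rot: [2.224, 2.219, -0.002]
ft_force: [-0.7, 0.3, -4.5]
grip_width: 0.084
grasp_force: 39.6
```

apply_moves:
  commands:
    - {"delta_pos":[0,0,8],"rot":[0,0,0],"fingers":0}
    - {"delta_pos":[0,0,20],"rot":[0,0,0],"fingers":0}
    - {"delta_pos":[0,0,35],"rot":[0,0,0],"fingers":0}
    - {"delta_pos":[0,0,50],"rot":[0,0,0],"fingers":0}
    - {"delta_pos":[0,0,63],"rot":[0,0,0],"fingers":0}
    - {"delta_pos":[0,0,71],"rot":[0,0,0],"fingers":0}
    - {"delta_pos":[0,0,75],"rot":[0,0,0],"fingers":0}
    - {"delta_pos":[0,0,78],"rot":[0,0,0],"fingers":0}
    - {"delta_pos":[0,0,78],"rot":[0,0,0],"fingers":0}

```text
time_s: 4.57
eef_pos: [609.6, -19.2, 49.9]
tool_rot: [-2.221, -2.222, -0.001]
ft_force: [0.5, -0.0, -2.6]
grip_width: 0.085
grasp_force: 39.8
```

apply_moves:
  commands:
    - {"delta_pos":[0,0,1.5],"rot":[0,0,0],"fingers":0}
    - {"delta_pos":[0,0,1.5],"rot":[0,0,0],"fingers":0.2}
    - {"delta_pos":[0,0,1.5],"rot":[0,0,0],"fingers":0.4}
    - {"delta_pos":[0,0,1.5],"rot":[0,0,0],"fingers":0.5}
    - {"delta_pos":[0,0,-40],"rot":[0,0,0],"fingers":0.5}
    - {"delta_pos":[0,0,-80],"rot":[0,0,0],"fingers":0.5}
    - {"delta_pos":[-40,0,-120],"rot":[0,0,0],"fingers":0.5}
    - {"delta_pos":[-80,-20,-150],"rot":[0,0,0],"fingers":0.3}
    - {"delta_pos":[-100,-40,-150],"rot":[0,0,0],"fingers":0}
    - {"delta_pos":[-100,-40,-150],"rot":[0,0,0],"fingers":0}

```text
time_s: 5.4
eef_pos: [567.1, -126.3, 202.6]
tool_rot: [2.226, 2.211, -0.0]
ft_force: [-0.6, 0.1, -1.0]
grip_width: 0.081
grasp_force: 0.0
```

```bash
cat > look.py <<'E'
import sys
from w import *
C=cal("wrist");p,d=grab_frame("wrist");P=cloud(d,C);cv2.imwrite(f"pics/{sys.argv[1]}.png",p)
guard(p,P,d,box=(400,690,-220,140));togo(550,-150,25,0)
E
python3 look.py w2
```

```text
white {'n': 1583, 'ang': 89.6, 'mid': array([609.2, -29.2]), 'ends': [array([609.7,  32.3]), array([608.8, -90.8])], 'th': np.float64(8.1)}
yellow {'n': 777, 'ang': 179.1, 'mid': array([525.7, -91.2]), 'ends': [array([487.8, -90.6]), array([563.7, -91.8])], 'th': np.float64(7.8)}
pos [ 567.1 -125.4  201.9] dpos [-24.4 -17.3 176.9] rot [ 0.002  0.002 -0.007] t 5.45 w 0.006 F [-1.9 -0.8 -0.2]
```

View pics/w2.png

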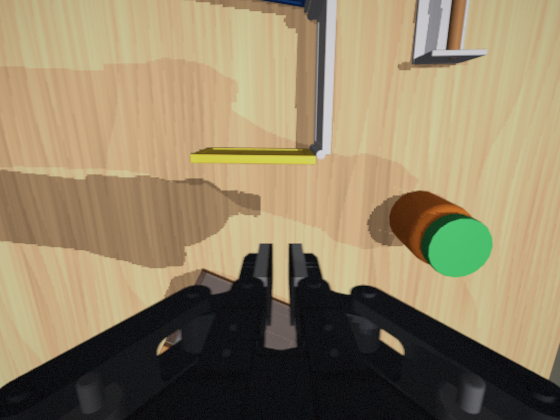

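apply_moves:
  commands:
    - {"delta_pos":[-3,-45,0],"rot":[0,0,0],"fingers":0}
    - {"delta_pos":[-3,-45,40],"rot":[0,0,0],"fingers":0}
    - {"delta_pos":[-3,-45,80],"rot":[0,0,0],"fingers":0}
    - {"delta_pos":[-3,-45,120],"rot":[0,0,0],"fingers":0}
    - {"delta_pos":[-3,-45,155],"rot":[0,0,0],"fingers":0}
    - {"delta_pos":[-3,-45,172],"rot":[0,0,0],"fingers":0}
    - {"delta_pos":[-3,-45,172],"rot":[0,0,0],"fingers":0}
    - {"delta_pos":[-3,-45,172],"rot":[0,0,0],"fingers":0}

```text
time_s: 6.12
eef_pos: [523.9, -122.4, 26.6]
tool_rot: [-2.22, -2.22, 0.002]
ft_force: [-0.3, 0.8, 0.0]
grip_width: -0.0
grasp_force: 0.0
```

apply_moves:
  commands:
    - {"delta_pos":[10,0,0],"rot":[0,0,0],"fingers":0}
    - {"delta_pos":[18,0,0],"rot":[0,0,0],"fingers":0}
    - {"delta_pos":[28,-1,0],"rot":[0,0,0],"fingers":0}
    - {"delta_pos":[38,-2,0],"rot":[0,0,0],"fingers":0}
    - {"delta_pos":[48,-3,0],"rot":[0,0,0],"fingers":0}
    - {"delta_pos":[58,-1,0],"rot":[0,0,0],"fingers":0}
    - {"delta_pos":[68,2,0],"rot":[0,0,0],"fingers":0}
    - {"delta_pos":[78,6,0],"rot":[0,0,0],"fingers":0}
    - {"delta_pos":[87,13,0],"rot":[0,0,0],"fingers":0}
    - {"delta_pos":[96,21,0],"rot":[0,0,0],"fingers":0}
    - {"delta_pos":[104,28,0],"rot":[0,0,0],"fingers":0}
    - {"delta_pos":[108,36,0],"rot":[0,0,0],"fingers":0}

```text
time_s: 7.12
eef_pos: [561.0, -13.4, 27.4]
tool_rot: [-2.22, -2.222, 0.0]
ft_force: [-2.6, -2.4, 4.0]
grip_width: -0.001
grasp_force: 2.1
```

apply_moves:
  commands:
    - {"delta_pos":[0,-8,0],"rot":[0,0,0],"fingers":0}
    - {"delta_pos":[0,-15,-25],"rot":[0,0,0],"fingers":0}
    - {"delta_pos":[-20,-20,-65],"rot":[0,0,0],"fingers":0}
    - {"delta_pos":[-45,-20,-105],"rot":[0,0,0],"fingers":0.3}
    - {"delta_pos":[-70,-20,-145],"rot":[0,0,0],"fingers":0.6}
    - {"delta_pos":[-90,-20,-175],"rot":[0,0,0],"fingers":1}
    - {"delta_pos":[-90,-20,-175],"rot":[0,0,0],"fingers":1}

```text
time_s: 7.7
eef_pos: [541.4, -109.7, 207.5]
tool_rot: [2.222, 2.212, 0.005]
ft_force: [-0.2, -0.3, 0.2]
grip_width: 0.558
grasp_force: 0.0
```

```bash
python3 look.py w3
```

```text
white {'n': 1717, 'ang': 81.0, 'mid': array([605.6, -14.8]), 'ends': [array([615.8,  50. ]), array([595.3, -79.6])], 'th': np.float64(12.2)}
pos [ 541.4 -108.7  206.6] dpos [-41.    7.6 181.7] rot [ 0.007  0.001 -0.004] t 7.75 w 0.651 F [ 1.2 -1.   0.2]
```

View pics/w3.png

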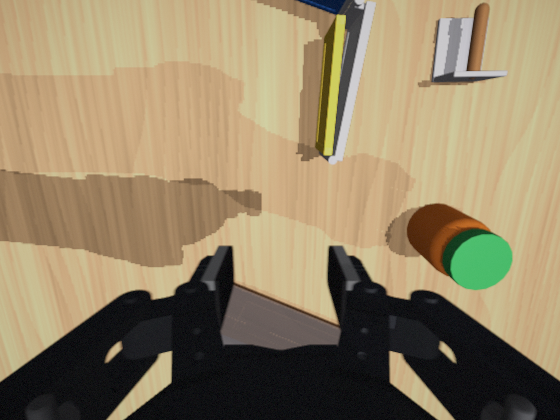

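apply_moves:
  commands:
    - {"delta_pos":[30,20,0],"rot":[0,0,0.08],"fingers":0.7}
    - {"delta_pos":[60,40,30],"rot":[0,0,0.157],"fingers":0.7}
    - {"delta_pos":[84,58,60],"rot":[0,0,0.157],"fingers":0.7}
    - {"delta_pos":[84,58,95],"rot":[0,0,0.157],"fingers":0.7}
    - {"delta_pos":[84,58,130],"rot":[0,0,0.157],"fingers":0.7}
    - {"delta_pos":[84,58,160],"rot":[0,0,0.157],"fingers":0.7}
    - {"delta_pos":[84,58,166],"rot":[0,0,0.157],"fingers":0.6}
    - {"delta_pos":[84,58,166],"rot":[0,0,0.157],"fingers":0.4}
    - {"delta_pos":[84,58,166],"rot":[0,0,0.157],"fingers":0.2}
    - {"delta_pos":[84,58,166],"rot":[0,0,0.157],"fingers":0.1}
    - {"delta_pos":[84,58,166],"rot":[0,0,0.157],"fingers":0.1}
    - {"delta_pos":[84,58,166],"rot":[0,0,0.157],"fingers":0.1}
  newtons: 25

```text
time_s: 8.75
eef_pos: [599.0, -20.8, 37.9]
tool_rot: [2.388, 2.04, 0.003]
ft_force: [0.3, -0.0, -3.0]
grip_width: 0.194
grasp_force: 27.1
```

apply_moves:
  commands:
    - {"delta_pos":[0,0,0],"rot":[0,0,0],"fingers":0.35}
    - {"delta_pos":[0,0,0],"rot":[0,0,0],"fingers":0.5}
    - {"delta_pos":[0,0,-40],"rot":[0,0,0],"fingers":0.5}
    - {"delta_pos":[0,0,-80],"rot":[0,0,0],"fingers":0.5}
    - {"delta_pos":[0,-10,-120],"rot":[0,0,-0.1],"fingers":0.3}
    - {"delta_pos":[-20,-30,-155],"rot":[0,0,-0.157],"fingers":0}
    - {"delta_pos":[-40,-50,-190],"rot":[0,0,-0.157],"fingers":0}
    - {"delta_pos":[-40,-50,-190],"rot":[0,0,-0.157],"fingers":0}
    - {"delta_pos":[-40,-50,-190],"rot":[0,0,-0.157],"fingers":0}

```text
time_s: 9.5
eef_pos: [542.7, -53.9, 229.4]
tool_rot: [2.222, 2.216, 0.006]
ft_force: [0.0, 0.5, -0.7]
grip_width: 0.003
grasp_force: 0.0
```

```bash
python3 look.py w4
```

```text
white {'n': 1343, 'ang': 82.5, 'mid': array([604.9, -11.2]), 'ends': [array([613.9,  57.1]), array([595.9, -79.5])], 'th': np.float64(16.6)}
yellow {'n': 238, 'ang': 81.8, 'mid': array([589.5, -49.7]), 'ends': [array([591.6, -35. ]), array([587.4, -64.4])], 'th': np.float64(7.7)}
blue {'n': 1215, 'ang': 161.9, 'mid': array([549.3,  80.3]), 'ends': [array([498.2,  97. ]), array([600.4,  63.6])], 'th': np.float64(7.0)}
pos [543.1 -52.6 227.7] dpos [-97.5   6.4 202.6] rot [ 0.003 -0.001 -0.001] t 9.55 w 0.004 F [0.5 0.1 1. ]
```

View pics/w4.png

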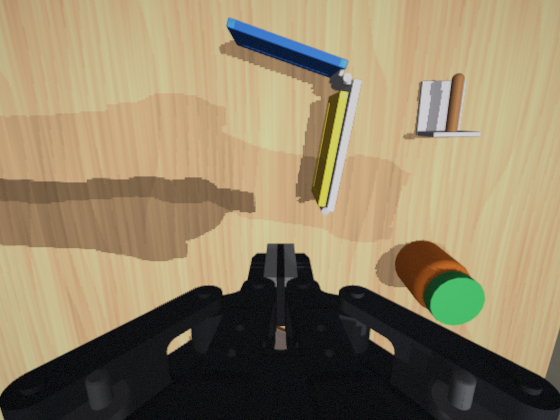

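apply_moves:
  commands:
    - {"delta_pos":[40,-9,0],"rot":[0,0,0],"fingers":0}
    - {"delta_pos":[80,-9,0],"rot":[0,0,0],"fingers":0}
    - {"delta_pos":[120,-9,0],"rot":[0,0,0],"fingers":0}
    - {"delta_pos":[160,-9,0],"rot":[0,0,0],"fingers":0}
    - {"delta_pos":[178,-9,20],"rot":[0,0,0],"fingers":0}
    - {"delta_pos":[178,-9,60],"rot":[0,0,0],"fingers":0}
    - {"delta_pos":[178,-9,100],"rot":[0,0,0],"fingers":0}
    - {"delta_pos":[178,-9,140],"rot":[0,0,0],"fingers":0}
    - {"delta_pos":[178,-9,175],"rot":[0,0,0],"fingers":0}
    - {"delta_pos":[178,-9,198],"rot":[0,0,0],"fingers":0}
    - {"delta_pos":[178,-9,198],"rot":[0,0,0],"fingers":0}

```text
time_s: 10.47
eef_pos: [530.8, 125.8, 22.3]
tool_rot: [-2.217, -2.219, 0.012]
ft_force: [-0.1, -0.2, 0.2]
grip_width: -0.001
grasp_force: 0.0
```

apply_moves:
  commands:
    - {"delta_pos":[-10,2,0],"rot":[0,0,0],"fingers":0}
    - {"delta_pos":[-20,2,0],"rot":[0,0,0],"fingers":0}
    - {"delta_pos":[-30,-3,0],"rot":[0,0,0],"fingers":0}
    - {"delta_pos":[-40,-7,0],"rot":[0,0,0],"fingers":0}
    - {"delta_pos":[-50,-11,0],"rot":[0,0,0],"fingers":0}
    - {"delta_pos":[-59,-14,0],"rot":[0,0,0],"fingers":0}
    - {"delta_pos":[-67,-15,0],"rot":[0,0,0],"fingers":0}
    - {"delta_pos":[-75,-16,0],"rot":[0,0,0],"fingers":0}
    - {"delta_pos":[-84,-16,0],"rot":[0,0,0],"fingers":0}
    - {"delta_pos":[-92,-14,0],"rot":[0,0,0],"fingers":0}
    - {"delta_pos":[-101,-11,0],"rot":[0,0,0],"fingers":0}
    - {"delta_pos":[-109,-7,0],"rot":[0,0,0],"fingers":0}

```text
time_s: 11.47
eef_pos: [527.1, 15.6, 28.5]
tool_rot: [2.221, 2.221, 0.0]
ft_force: [0.2, 2.1, 1.5]
grip_width: 0.001
grasp_force: 0.7
```

apply_moves:
  commands:
    - {"delta_pos":[-8,4,0],"rot":[0,0,0],"fingers":0}
    - {"delta_pos":[-16,9,0],"rot":[0,0,0],"fingers":0}
    - {"delta_pos":[-22,14,0],"rot":[0,0,0],"fingers":0}
    - {"delta_pos":[-27,18,0],"rot":[0,0,0],"fingers":0}
    - {"delta_pos":[-27,18,0],"rot":[0,0,0],"fingers":0}
    - {"delta_pos":[-27,8,0],"rot":[0,0,0],"fingers":0}
    - {"delta_pos":[-27,0,-30],"rot":[0,0,0],"fingers":0}
    - {"delta_pos":[-40,0,-70],"rot":[0,0,0],"fingers":0}
    - {"delta_pos":[-55,0,-110],"rot":[0,0,0],"fingers":0.3}
    - {"delta_pos":[-70,0,-150],"rot":[0,0,0],"fingers":0.6}
    - {"delta_pos":[-80,0,-190],"rot":[0,0,0],"fingers":0.9}
    - {"delta_pos":[-80,0,-190],"rot":[0,0,0],"fingers":0.9}

```text
time_s: 12.47
eef_pos: [528.2, -66.0, 224.7]
tool_rot: [2.22, 2.214, 0.009]
ft_force: [0.8, -0.7, -0.4]
grip_width: 0.565
grasp_force: 0.0
```

```bash
python3 look.py w5
```

```text
white {'n': 1438, 'ang': 84.2, 'mid': array([604.2, -13.6]), 'ends': [array([611. ,  53.7]), array([597.4, -80.9])], 'th': np.float64(15.7)}
yellow {'n': 25, 'ang': 157.6, 'mid': array([588.4, -64.1]), 'ends': [array([585.4, -62.8]), array([591.4, -65.3])], 'th': np.float64(3.6)}
blue {'n': 1066, 'ang': 72.9, 'mid': array([575.6,  -4. ]), 'ends': [array([591.9,  48.8]), array([559.4, -56.9])], 'th': np.float64(7.5)}
pos [527.5 -64.6 222.2] dpos [-85.3  21.3 197.4] rot [ 0.007 -0.    -0.002] t 12.5167 w 0.652 F [-0.5  1.  -0.2]
```

View pics/w5.png

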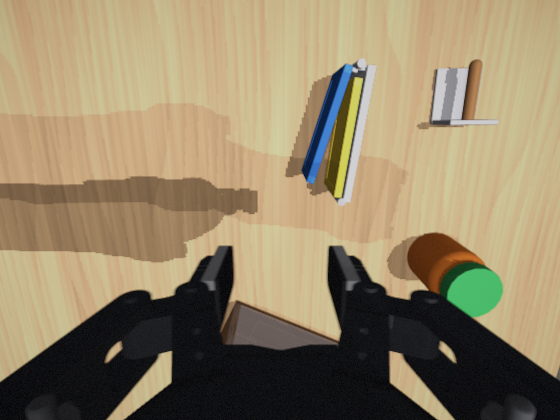

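apply_moves:
  commands:
    - {"delta_pos":[30,33,0],"rot":[0,0,0.1],"fingers":0.9}
    - {"delta_pos":[53,65,15],"rot":[0,0,0.13],"fingers":0.9}
    - {"delta_pos":[53,66,50],"rot":[0,0,0.13],"fingers":0.9}
    - {"delta_pos":[53,66,90],"rot":[0,0,0.13],"fingers":0.9}
    - {"delta_pos":[53,66,130],"rot":[0,0,0.13],"fingers":0.9}
    - {"delta_pos":[53,66,160],"rot":[0,0,0.13],"fingers":0.9}
    - {"delta_pos":[53,66,169],"rot":[0,0,0.13],"fingers":0.9}
    - {"delta_pos":[53,66,169],"rot":[0,0,0.13],"fingers":0.7}
    - {"delta_pos":[53,66,169],"rot":[0,0,0.13],"fingers":0.5}
    - {"delta_pos":[53,66,169],"rot":[0,0,0.13],"fingers":0.3}
    - {"delta_pos":[53,66,169],"rot":[0,0,0.13],"fingers":0.1}
    - {"delta_pos":[53,66,169],"rot":[0,0,0.13],"fingers":0.1}
  newtons: 40

```text
time_s: 13.52
eef_pos: [594.0, -10.6, 51.6]
tool_rot: [2.359, 2.071, 0.005]
ft_force: [1.4, -0.1, 5.8]
grip_width: 0.311
grasp_force: 41.2
```

apply_moves:
  commands:
    - {"delta_pos":[0,0,0],"rot":[0,0,0],"fingers":0.1}
    - {"delta_pos":[0,0,0],"rot":[0,0,0],"fingers":0.1}
    - {"delta_pos":[0,0,0],"rot":[0,0,0],"fingers":0.1}

```text
time_s: 13.77
eef_pos: [594.0, -10.6, 51.6]
tool_rot: [2.359, 2.071, 0.005]
ft_force: [-0.8, 0.1, 7.5]
grip_width: 0.309
grasp_force: 41.4
```

apply_moves:
  commands:
    - {"delta_pos":[0,0,-8],"rot":[0,0,0],"fingers":0.1}
    - {"delta_pos":[0,0,-25],"rot":[0,0,0],"fingers":0.1}
    - {"delta_pos":[0,0,-50],"rot":[0,0,0],"fingers":0.1}
    - {"delta_pos":[0,0,-75],"rot":[0,0,0],"fingers":0.1}
    - {"delta_pos":[0,0,-100],"rot":[0,0,0],"fingers":0.1}
    - {"delta_pos":[0,0,-125],"rot":[0,0,0],"fingers":0.1}
    - {"delta_pos":[0,0,-150],"rot":[0,0,0],"fingers":0.1}
    - {"delta_pos":[0,0,-165],"rot":[0,0,0],"fingers":0.1}
    - {"delta_pos":[0,0,-172],"rot":[0,0,0],"fingers":0.1}
    - {"delta_pos":[0,0,-172],"rot":[0,0,0],"fingers":0.1}

```text
time_s: 14.6
eef_pos: [593.1, -10.5, 223.6]
tool_rot: [2.36, 2.071, 0.004]
ft_force: [-0.0, 0.4, -4.6]
grip_width: 0.309
grasp_force: 40.2
```

```bash
python3 -c "
from h import *
togo(535.5,-312,222,64.4)"
```

```text
pos [593.1 -10.5 223.6] dpos [-306.4  -18.1    1.3] rot [ 3.000e-03  1.000e-03 -1.254e+00] t 14.6 w 0.309 F [-0.   0.4 -4.6]
```

apply_moves:
  commands:
    - {"delta_pos":[-10,-1,0],"rot":[0,0,-0.04],"fingers":0.1}
    - {"delta_pos":[-30,-2,0],"rot":[0,0,-0.12],"fingers":0.1}
    - {"delta_pos":[-55,-3,0],"rot":[0,0,-0.22],"fingers":0.1}
    - {"delta_pos":[-85,-5,0],"rot":[0,0,-0.34],"fingers":0.1}
    - {"delta_pos":[-115,-7,0],"rot":[0,0,-0.46],"fingers":0.1}
    - {"delta_pos":[-145,-9,0],"rot":[0,0,-0.58],"fingers":0.1}
    - {"delta_pos":[-175,-11,0],"rot":[0,0,-0.7],"fingers":0.1}
    - {"delta_pos":[-205,-12,0],"rot":[0,0,-0.82],"fingers":0.1}
    - {"delta_pos":[-235,-14,0],"rot":[0,0,-0.94],"fingers":0.1}
    - {"delta_pos":[-265,-16,0],"rot":[0,0,-1.06],"fingers":0.1}
    - {"delta_pos":[-290,-17,0],"rot":[0,0,-1.17],"fingers":0.1}
    - {"delta_pos":[-306,-18,0],"rot":[0,0,-1.254],"fingers":0.1}

```text
time_s: 15.6
eef_pos: [533.1, -314.8, 220.0]
tool_rot: [-0.691, -3.062, 0.001]
ft_force: [-0.4, -0.2, -4.1]
grip_width: 0.307
grasp_force: 40.1
```

apply_moves:
  commands:
    - {"delta_pos":[0,0,0],"rot":[0,0,0],"fingers":0.1}
    - {"delta_pos":[0,0,0],"rot":[0,0,0],"fingers":0.1}
    - {"delta_pos":[0,0,0],"rot":[0,0,0],"fingers":0.1}

```text
time_s: 15.85
eef_pos: [534.8, -310.7, 220.4]
tool_rot: [-0.697, -3.062, -0.002]
ft_force: [-0.5, 1.5, -3.3]
grip_width: 0.31
grasp_force: 40.2
```

Run:
```python
from h import *
togo(535.5,-312,222,64.4)
ims=[]
for n in("wrist","scene"):
    C=cal(n);p,d=grab_frame(n);np.savez(n+"6.npz",p=p,P=cloud(d,C),d=d)
    ims.append(p if n=="wrist" else cv2.resize(p[60:270,80:360],None,fx=2,fy=2))
cv2.imwrite("pics/c6.png",cv2.resize(np.hstack(ims),(800,300)))
```

```text
pos [ 534.8 -310.7  220.4] dpos [-1.2 -0.9 -1.6] rot [ 0.001 -0.002 -0.001] t 15.85 w 0.31 F [-0.5  1.5 -3.3]
```

View pics/c6.png

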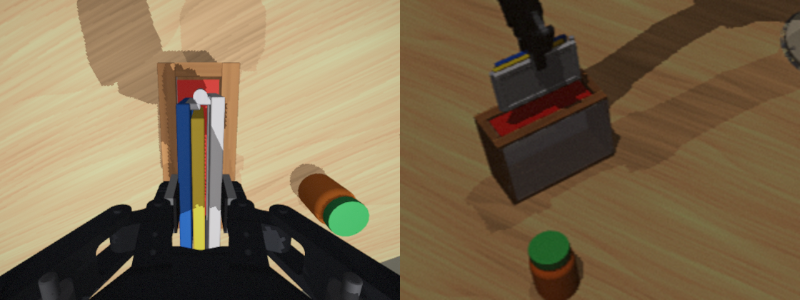

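The wrist half of the picture shows the pack, about (180–225, 95–250), lined up over the red slot. The scene half shows it hanging just above the lid.

Run:
```python
from m import *
a=np.radians(-25.6);ux=np.array([np.cos(a),np.sin(a)]);uy=np.array([-ux[1],ux[0]]);c0=np.array([535.5,-312])
for n in("wrist","scene"):
    f=np.load(n+"6.npz");p,P,d=f["p"],f["P"],f["d"];B=np.stack([(P[...,:2]-c0)@ux,(P[...,:2]-c0)@uy],-1)
    h=cv2.cvtColor(p,cv2.COLOR_BGR2HSV);H,S,V=[h[...,i].astype(int) for i in range(3)]
    near=(d>0)&(abs(B[...,0])<110)&(abs(B[...,1])<60)
    def st(k,m):
        q=B[m];
        if len(q)>20: print(n,k,len(q),"x",np.percentile(q[:,0],[1,50,99]).round(1),"y",np.percentile(q[:,1],[1,50,99]).round(1),"z",np.percentile(P[m][:,2],[2,50,98]).round(),"rect",*rect(P[m][:,:2]))
    st("lidtop",near&(abs(P[...,2]-136)<3)&(H<25)&(S>60))
    st("red",near&(P[...,2]<134)&(P[...,2]>120)&((H<4)|(H>175))&(S>180))
    t=near&(P[...,2]>225)&(P[...,2]<255)
    st("white",t&(S<60)&(V>90));st("yel",t&(H>20)&(H<36)&(S>130));st("blue",t&(H>100)&(H<128)&(S>120))
```

```text
wrist lidtop 8276 x [-91.9 -52.7  31.5] y [-41.5  -8.1  39.4] z [135. 136. 138.] rect [ 537.6 -314.1] [ 82.3 190.1] 64.6
wrist red 992 x [-75.3 -66.2  71.2] y [-22.7  -8.5   6.6] z [131. 132. 133.] rect [ 533.9 -319.9] [ 38.  155.8] 61.0
wrist white 4309 x [-66.8 -28.4  35.2] y [-3.9  9.4 14. ] z [234. 239. 240.] rect [ 529.3 -301.2] [ 25.4 115.4] 64.4
wrist yel 3178 x [-52.1 -13.5  37.2] y [-4.8 -1.   3.2] z [237. 239. 240.] rect [ 529.3 -310. ] [ 7.7 91.7] 64.9
wrist blue 3683 x [-59.8 -18.4  35.3] y [-13.4  -9.3  -5.5] z [236. 239. 241.] rect [ 527.1 -306.5] [46.4 96. ] 53.9
scene lidtop 994 x [-89.9  21.9  98.6] y [-39.8  24.1  41.7] z [133. 136. 139.] rect [ 539.3 -313.4] [ 85.1 190.8] 64.0
scene red 708 x [-73.3  10.4  81. ] y [-23.1  -2.   17.7] z [128. 131. 134.] rect [ 537.5 -315.2] [ 44.6 156.8] 64.6
scene white 107 x [-64.   27.5  68.1] y [-1.4 11.3 15.9] z [236. 239. 241.] rect [ 540.9 -304.5] [ 18.8 135.4] 66.9
scene yel 106 x [-50.2  24.4  61.7] y [-10.6   1.5  28.2] z [236. 239. 251.] rect [ 545.2 -307.8] [ 38.8 112.2] 57.4
scene blue 67 x [-56.   21.3  52.3] y [-12.5  -7.5  -3.5] z [236. 239. 241.] rect [ 530.4 -317.8] [  9.9 110.6] 64.0
```

apply_moves:
  commands:
    - {"delta_pos":[-3,-1,8],"rot":[0,0,0],"fingers":0.1}
    - {"delta_pos":[-3,-1,16],"rot":[0,0,0],"fingers":0.1}
    - {"delta_pos":[-3,-1,23],"rot":[0,0,0],"fingers":0.1}
    - {"delta_pos":[-3,-1,30],"rot":[0,0,0],"fingers":0.1}
    - {"delta_pos":[-3,-1,35],"rot":[0,0,0],"fingers":0.1}
    - {"delta_pos":[-3,-1,40],"rot":[0,0,0],"fingers":0.1}
    - {"delta_pos":[-3,-1,45],"rot":[0,0,0],"fingers":0.1}

```text
time_s: 16.53
eef_pos: [537.6, -313.7, 176.1]
tool_rot: [0.696, 3.063, 0.0]
ft_force: [0.2, 1.6, -0.0]
grip_width: 0.305
grasp_force: 40.5
```

apply_moves:
  commands:
    - {"delta_pos":[0,0,5],"rot":[0,0,0],"fingers":0.1}
    - {"delta_pos":[0,0,10],"rot":[0,0,0],"fingers":0.1}
    - {"delta_pos":[0,0,15],"rot":[0,0,0],"fingers":0.1}
    - {"delta_pos":[0,0,20],"rot":[0,0,0],"fingers":0.1}
    - {"delta_pos":[0,0,25],"rot":[0,0,0],"fingers":0.1}
    - {"delta_pos":[0,0,29],"rot":[0,0,0],"fingers":0.1}
    - {"delta_pos":[0,0,32],"rot":[0,0,0],"fingers":0.1}
    - {"delta_pos":[0,0,32],"rot":[0,0,0],"fingers":0.1}

```text
time_s: 17.2
eef_pos: [537.1, -313.7, 143.6]
tool_rot: [-0.696, -3.063, -0.0]
ft_force: [1.0, 1.6, -4.6]
grip_width: 0.31
grasp_force: 40.1
```

apply_moves:
  commands:
    - {"delta_pos":[0,0,0],"rot":[0,0,0],"fingers":0.5}
    - {"delta_pos":[0,0,0],"rot":[0,0,0],"fingers":0.6}
    - {"delta_pos":[0,0,0],"rot":[0,0,0],"fingers":0.6}
    - {"delta_pos":[0,0,0],"rot":[0,0,0],"fingers":0.6}
    - {"delta_pos":[0,0,-40],"rot":[0,0,0],"fingers":0.6}
    - {"delta_pos":[0,0,-80],"rot":[0,0,0],"fingers":0.6}
    - {"delta_pos":[0,0,-120],"rot":[0,0,0],"fingers":0.6}
    - {"delta_pos":[0,0,-120],"rot":[0,0,0],"fingers":0.6}

```text
time_s: 17.87
eef_pos: [540.6, -315.6, 272.7]
tool_rot: [0.694, 3.052, -0.005]
ft_force: [1.7, -0.6, 0.7]
grip_width: 0.601
grasp_force: 0.0
```

Run:
```python
from h import *
C=cal("wrist");p,d=grab_frame("wrist");P=cloud(d,C);s,_=grab_frame("scene")
near=(d>0)&(np.hypot(P[...,0]-538,P[...,1]+313)<35)
print("z over slot",np.percentile(P[near][:,2],[2,25,50,75,98]).round())
cv2.imwrite("pics/c7.png",cv2.resize(np.hstack([p,s]),(800,300)))
```

```text
z over slot [131. 320. 355. 365. 374.]
```

View pics/c7.png

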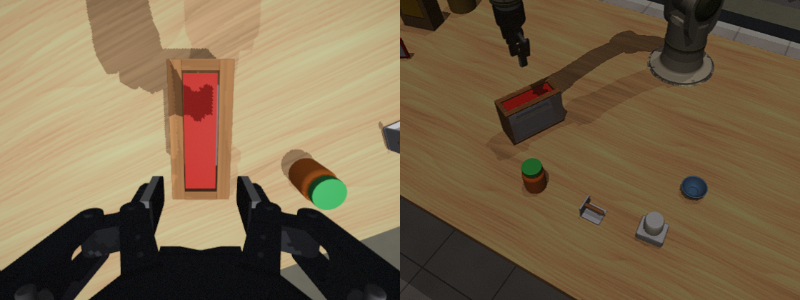

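The guard has dropped into the box. Red fills the slot at (200,130) and the other objects stand in place. I'll check the flap's level and their positions.

Run:
```python
from m import *
C=cal("wrist");p,d=grab_frame("wrist");P=cloud(d,C);m=masks(p)["red"]&(d>0)&(P[...,1]<-200)&(P[...,2]>60)&(P[...,2]<150)
q=P[m];A=np.c_[q[:,:2]-q[:,:2].mean(0),np.ones(len(q))];k=np.linalg.lstsq(A,q[:,2],rcond=None)[0];print("flap z",k[2].round(1),"slope",k[:2].round(3),len(q))
C=cal("scene");p,d=grab_frame("scene");P=cloud(d,C);o=np.load("scene0.npz")
for n,(x,y,z) in dict(bowl=(527,247,15),can=(728,-168,90),light=(706,195,60),brk=(728,0,25)).items():
    f=lambda Q:Q[(np.hypot(Q[...,0]-x,Q[...,1]-y)<55)&(Q[...,2]>8)&(Q[...,2]<(45 if n=="bowl" else 120))]
    g=lambda Q:(np.median(f(Q),0).round(1)); print(n,g(o["P"]),g(P))
```

```text
flap z 131.9 slope [-0.001  0.002] 990
bowl [515.6 244.   19.7] [515.8 243.7  19.3]
can [ 742.4 -157.    74.4] [ 742.4 -157.3   75.2]
light [722.5 197.4  39.5] [722.8 197.4  37.8]
brk [734.4   2.4  36.7] [734.2   3.5  36.3]
```

The flap is level at z 132 and nothing else has moved. Handing in.

```bash
python3 -c "
from bench import job_done
print(job_done())"
```

```text
the job is handed in; nothing more can be done
None
```

The guard is folded (yellow leaf first, then blue over it) and lies inside the box with the flap shut; the bowl, canister, night light and bracket show no movement beyond about 1 mm, and the job was handed in at about 18 s.

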